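# Park the glue pot on the other warmer and set its dial

### The job

Slide the lidded glue pot along the bench, without ever lifting or tipping it, out from under the heat-lamp bar and onto the yellow-ringed warming pad, centred on the ring and with its whole handle parked between the two cheeks of the red handle guard. When it stands there, turn the dial of the grey control box until its white pointer stands at the red index mark. Do not shift the other things on the bench, and leave pot and dial released and at rest.

Things in the scene. Friction and masses are not known exactly. Their poses are not given: they have to be found in the camera images.
- pot: The glue pot: shallow steel saucepan with a copper band and a fixed lid, about 0.6 kg, base friction about 0.3. Origin: centre of its underside, z up, x outward along its handle. Body 104 mm in diameter (107 at the lid rim), lid top 46 mm high, black lid knob and straight handle to 155 mm from the axis; both can be gripped from above. Starts under the lamp, handle to the robot.
- pot_handle (a point): A good grip point on the pot's handle, on its centre line, 110 mm from the pot's axis, 31 mm high; same axes as the pot. The handle is 16 mm wide and 14 mm high (24 to 38 mm above the bench).
- pot_tip (a point): Outer end of the pot's handle, 155 mm from the pot's axis, 31 mm high.
- pot_knob (a point): Middle of the square lid knob, on the pot's axis, 60 mm high. The knob is 24 x 24 mm, its sides parallel to the pot's x and y, and stands from 46 to 74 mm above the bench.
- lamp: Heat-lamp stand, fixed, on either side of the bench. Origin on the bench at the centre of the flush blue-ringed pad that the pot starts on. Posts of 16 mm diameter (feet 32 mm, 6 mm high) at y = -90 and +90 mm carry a bar along y, 210 mm long, 44 mm wide, from 95 to 143 mm high. It runs over the lid knob, which cannot be gripped there. Open to -x (the robot's side) and +x.
- guard: Parking place, fixed, on the other side from the lamp. Origin on the bench at the centre of the flush yellow-ringed pad (ring 114 mm inside, 134 mm outside). x points away from the robot: there stand two red cheeks (x 68 to 178 mm, 20 mm thick, 55 mm high) with an open-topped slot between them along x, y -17 to +17 mm, shut by an end wall from x = 178 to 190 mm.
- guard_ring (a point): Centre of the yellow ring, on the bench. The parked pot stands here with its x along the guard's x, so that the handle lies in the slot, which is too narrow for fingers beside the handle.
- dial_box: Grey control box, fixed, 90 x 90 x 30 mm high. Origin: centre of its underside, z up. The dial stands on its middle.
- dial (a joint): Angle of the dial in rad. It grows clockwise seen from above, range 0 to 4.8. At 0 the white pointer is towards the box's -x; the red index mark is at 2.4. It turns with slight friction and stays where it is left.
- dial_grip (a point): Grip point of the dial, on its axis, 60 mm above the bench. The dial has a bar grip 44 mm long, 14 mm thick, from 38 to 70 mm above the bench, along the dial's x; the white pointer line marks its -x end. This point turns with the dial.
- dial_mark (a point): The red index mark on the control box's top, 35 mm from the dial's axis.
- wax_tin: Bystander: brass-coloured round tin with a pale lid, 56 mm in diameter, 50 mm high, between the two pads. Origin: centre of its underside.
- brush_cup: Bystander: blue cup, 44 mm in diameter, 65 mm high, between the robot and the tin. Origin: centre of its underside.
- glue_bottle: Bystander: yellow bottle, 64 mm in diameter, 180 mm high, on the left. Origin: centre of its underside.
- screw_jar: Bystander: glass jar, 70 mm in diameter, 90 mm high, on the right. Origin: centre of its underside.
- wrench: Bystander: steel wrench, 170 mm long (x), 8 mm high, lying beyond the dial. Origin: middle of its underside.
- screwdriver: Bystander: red screwdriver, 200 mm long (x), 26 mm wide and high, lying on the left. Origin: middle of its underside.
- offcut: Bystander: wood block 140 x 60 x 30 mm, on the right. Origin: centre of its underside.
- bar_clamp: Bystander: small bar clamp with orange jaws, 250 mm long (x), about 60 mm wide, 30 mm high, lying beyond the bottle on the far left. Origin: middle of its underside.
Mind the look-alikes: they are no part of the job. Leave any purple look-alike of the pot alone. What is shaped like the dial_box but blue is not meant.

How it is judged:
On the way, in this order (a step that is already met when the one before it is completed fails the run):
1. the pot stands on the yellow ring with its handle in the guard (horizontal distance between pot and guard_ring below 0.015 m and x of pot_tip in the frame of guard above 0.135 m and y of pot_tip in the frame of guard between -0.015 and 0.015 m and height (world z) of pot below 0.008 m), for 0.2 s.
2. after that, the dial's pointer stands at the red mark (value of joint dial between 2.25 and 2.55 rad), for 0.2 s.
At the end, for the whole second after the job is handed in: The pot stands upright and still on the bench, its axis within 15 mm of the yellow ring's centre and its handle between the cheeks (its end more than 135 mm from the ring's centre along the guard's x and within 15 mm of the slot's middle line); the dial stands within 0.15 rad of the red index mark (all of step 1 and all of step 2 and linear speed of pot below 0.02 m/s and angle between pot's own z axis and vertical below 0.05 rad); the robot touches nothing.
It fails at once if the pot is lifted more than 12 mm off the bench (height (world z) of pot above 0.012 m).
It fails at once if the pot is tipped by more than 0.2 rad (angle between pot's own z axis and vertical above 0.2 rad).
It fails at once if one of the eight bystanders is shifted by more than 25 mm (distance of any of wax_tin, brush_cup, glue_bottle, screw_jar, wrench, screwdriver, offcut, bar_clamp from where it was at the start of the episode above 0.025 m).
It also fails if it takes over 72 s, if anything falls off the work surface, if the arm or the gripper's body presses on something with over 40 N, if the wrist force passes 120 N, or if a joint passes its speed limit or range.

### The arm

A 6-joint arm with a two-finger parallel gripper is mounted at the origin on the work surface. World frame = base frame: x ahead of the robot, y to its left, z up, the work surface at z = 0. Lengths are in m, angles in rad, forces in N, time in s.
With the tool pointing down it reaches from about 0.35 to 0.775 m from the base axis. Payload 7.3 kg.
Tool frame: the origin (TCP) lies on the centre line of the jaws, within the pads' length; the fingertips stand tip_reach ahead of it and the grasp point (between the pads) lies 6 mm ahead of it (tip_reach is the distance from the TCP to the fingertips, in m); x points along the fingers, y is the direction in which the jaws open and shut, and the axes are right-handed (so a half turn about x gives the same grasp; the last joint's range is limited). The gripper opens to 92 mm and grips with 3 to 60 N. Pads are 19 mm wide; open, the fingers measure 130 mm over their backs; the gripper's body (75 mm by 190 mm) begins 47 mm behind the grasp point.
Start: joints at [-1.332, 0.342, 1.524, -0, 1.275, -0.146], TCP at [0.197, -0.487, 0.221] pointing down, gripper open.
Joint ranges: [-2.53, 2.53], [-0.77, 2.02], [0.04, 2.7], [-1, 4.14], [0.28, 2.66], [-3.11, 3.11]. Speed limits (rad/s): [2.57, 2.57, 3.14, 3.14, 3.14, 3.14].

### API

Orientations are given as [roll, pitch, yaw] about the fixed x, y, z axes, in that order (R = Rz(yaw) Ry(pitch) Rx(roll)).
In Python, from cell import observe, read_camera, get_calibration, hand_in, tip_reach gives the robot as it stands. The module is installed in compiled form; this text tells all that it offers.
- The arm moves only by the shell command python3 -m crank 'ROWS' [FORCE]. ROWS is JSON, a list of rows, each an object of numbers: "fingers": the opening, from -1 (shut) to 1 (fully open); "tx", "ty", "tz": the shift along the tool's x, y, z in units of 40 mm (1.0 is 40 mm); "roll": the turn about the tool's x in units of 10 degrees (1.0 is 10 degrees). In form: [{"fingers": .., "tx": .., "ty": .., "tz": .., "roll": ..}, ...]. A call has exactly 8 rows; each row is the pose to reach, as a shift and turn from the pose commanded when the call began, along the tool's axes at that moment; what a row does not reach only later rows make up. A row lasts 1/8 s, in which the tool goes at most 62.5 mm and 10.7 degrees, less where a joint would pass 70% of its speed; a pose out of reach is approached as far as the arm can. A call with a gripper value outside its range is refused whole. The fingers move at their own pace and stop on an object; FORCE is the grip in N (left out, the last holds). Time passes only in rows, so rows that repeat a pose let the fingers close, or fill a call up. It gives the time, the measured TCP pose, the force and the opening at its end, in the units of the state.
- observe(): the state, without advancing time (a new reading comes with each control period).
- read_camera(name): name is "side" or "top"; returns (picture, depth): 420x560x3 uint8, red, green, blue; 420x560 float32, m along the optical axis (not along the pixel's ray), 0 where there is no reading.
- get_calibration(name): a dict with "vertical_fov" (degrees; the focal length in pixels is half the picture's height over the tangent of half this angle, whatever the lens; pixels are square), "cx", "cy" (the principal point, pixels), "dist_coeffs" ([k1, k2, p1, p2, k3] as OpenCV has them; the pictures are not rectified), "pose" (4x4, takes a point from camera to world coordinates). Camera axes: x right, y down, z forward; pixel columns grow to the right and rows downward; lengths in m; the calibration is good to about 2 mm. A picture is of the moment at which its call begins. get_calibration takes no time and is no camera call.
- hand_in(): hands the job in, once; it reports no verdict.
The state is a dict: "time": time; "qpos": joint angles; "qvel": joint speeds; "joint_efforts": joint torques, N m; "tool_pos": TCP position; "tool_rot": TCP orientation; "contact_force": force on the tool from outside, world axes, zero at the start; "torque": the same for the moment, N m; "opening": finger opening in m.
Only numpy, scipy, OpenCV 4.12 (cv2) and the standard library are available. Lean on these libraries where they do the work, as an engineer would, in place of code of your own. Each camera call takes 0.05 s, during which the arm holds its last target. There are 200 camera calls.

## Working session

There is one attempt and no reset: what is moved stays moved. The work goes in short steps, Python scripts to look and compute and a shell command to move; the robot and the scene stay as the last step left them, time stands still between calls to the robot, and variables do not carry over. Pictures are saved under pics/ and viewed, about 8 in all and at most 12, crops included, and the job is handed in when it is done.

```bash
mkdir -p pics
cat > h.py <<'E'
import numpy as np, cv2, sys
from cell import *
def K(n):
    c=get_calibration(n); f=210/np.tan(np.radians(c["vertical_fov"])/2)
    return np.array([[f,0,c["cx"]],[0,f,c["cy"]],[0,0,1.]]),np.array(c["dist_coeffs"],float),np.array(c["pose"],float)
def shot(n):
    p,d=read_camera(n); np.savez(f"{n}.npz",p=p,d=d); return p,d
def cloud(n,d):
    k,D,T=K(n); v,u=np.mgrid[:420,:560]
    r=cv2.undistortPoints(np.stack([u,v],-1).reshape(-1,1,2).astype(float),k,D).reshape(420,560,2)
    P=np.dstack([r*d[...,None],d]); W=P@T[:3,:3].T+T[:3,3]; W[d==0]=np.nan; return W
def save(n,p,s=None):
    cv2.imwrite(f"pics/{n}.png",cv2.resize(p[...,::-1],None,fx=s or 1,fy=s or 1))
E
python3 - <<'E'
from h import *
for n in("top","side"):
    p,d=shot(n); save(n+"0",p,1.4); print(n,np.round(K(n)[2],3).tolist(),K(n)[1],K(n)[0][0,0],(d==0).mean())
print(observe(),tip_reach)
E
```

```text
top [[-0.011, -0.995, 0.098, 0.394], [-1.0, 0.013, 0.013, 0.005], [-0.014, -0.098, -0.995, 1.326], [0.0, 0.0, 0.0, 1.0]] [-0.0204222  0.         0.         0.         0.       ] 440.4660923802919 0.0038180272108843537
side [[-0.741, -0.468, 0.481, -0.104], [-0.671, 0.504, -0.544, 0.707], [0.013, -0.726, -0.688, 0.971], [0.0, 0.0, 0.0, 1.0]] [0.04863483 0.         0.         0.         0.        ] 443.2433889801624 0.004183673469387755
{'time': 0.1, 'qpos': array([-1.33201241e+00,  3.42645007e-01,  1.52491610e+00, -4.57768878e-05,
        1.27538411e+00, -1.46011220e-01]), 'qvel': array([ 6.27755123e-04, -1.72291180e-03, -1.58404461e-03,  1.74554574e-05,
       -1.33953583e-04,  3.92366621e-04]), 'joint_efforts': array([ 1.89518978e-03, -4.32002091e+01, -2.44695479e+01,  7.18635530e-02,
        5.25755086e-02, -4.40555232e-05]), 'tool_pos': array([ 0.19698341, -0.48624997,  0.22062051]), 'tool_rot': array([-1.68445359,  1.56944306,  1.84194755]), 'contact_force': array([ 0.57933788, -0.03543478, -0.40121611]), 'torque': array([-0.03447131, -0.01370379, -0.0124493 ]), 'opening': 0.09160461706094554} 0.025
```

View pics/top0.png

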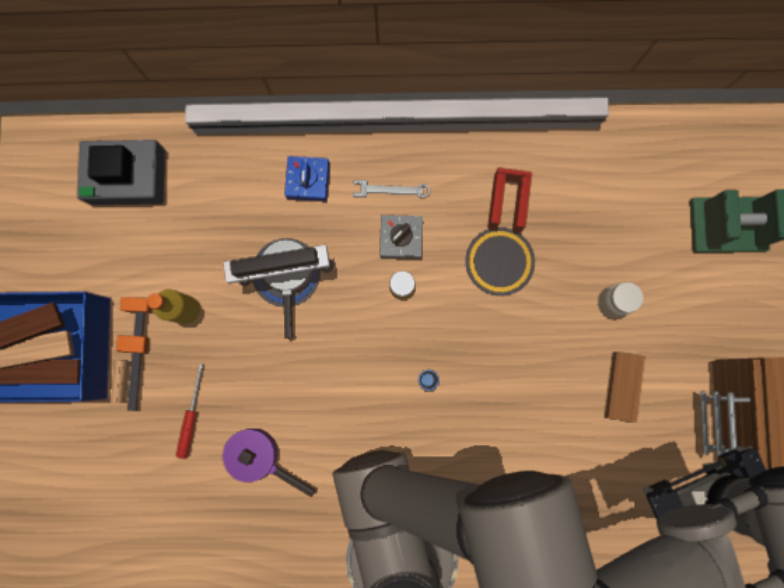

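View pics/side0.png

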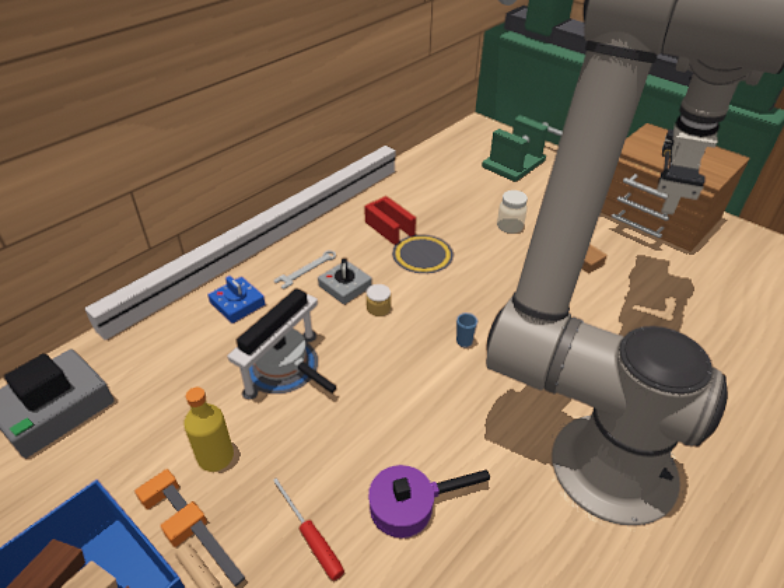

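Two pictures have been viewed. In top0 the pot is under the lamp at about (287,268), with the handle end at (289,338). The yellow ring is at (500,261), with the guard slot up to (513,170). The dial is at (401,236) and the red mark at (390,223). The tin is at (402,284) and the cup at (428,380). The purple pan and the blue box are decoys. Next I measure from both depth views.

```bash
cat > m.py <<'E'
from h import *
def load(n):
    z=np.load(n+".npz"); return z["p"],cloud(n,z["d"])
def circ(P):
    P=P[:,:2]; A=np.c_[2*P,np.ones(len(P))]; s=np.linalg.lstsq(A,(P**2).sum(1),rcond=None)[0]
    return s[:2].round(4),round(float(np.sqrt(s[2]+s[0]**2+s[1]**2)),4)
def rect(P):
    r=cv2.minAreaRect((P[:,:2]*1000).astype(np.float32)); return np.round(r[0],1),np.round(r[1],1),round(r[2],1)
def seg(W,c,r,z0,z1,mask=None):
    m=(np.hypot(W[...,0]-c[0],W[...,1]-c[1])<r)&(W[...,2]>z0)&(W[...,2]<z1)
    if mask is not None: m&=mask
    return W[m]
E
python3 - <<'E'
from m import *
for n in("top","side"):
    p,W=load(n); h=cv2.cvtColor(p,cv2.COLOR_RGB2HSV).astype(int); H,S,V=h[...,0],h[...,1],h[...,2]
    print("==",n)
    if n=="top":
        for nm,u,v in [("pot",287,268),("tip",289,336),("ring",500,261),("dial",401,236),("tin",402,284),("cup",428,380),("bottle",175,305),("jar",625,298),("purple",250,455)]:
            print(nm,W[int(v/1.4),int(u/1.4)].round(3))
    x,y=W[...,0],W[...,1]
    table=W[(x>.3)&(x<.6)&(abs(y)<.4)&(S>60)&(H<25)&(W[...,2]<.01)]; print("table z",np.median(table[:,2]))
    R=(x>.3)&(x<.8)&(y>-.4)&(y<.4)
    yel=R&(H>18)&(H<32)&(S>150)&(V>130)&(W[...,2]<.015)&(y<-.05); print("ring",yel.sum(),circ(W[yel]),W[yel][:,2].mean())
    red=R&((H<6)|(H>174))&(S>150)&(V>60)
    g=red&(y<-.05)&(W[...,2]>.045)&(W[...,2]<.07); print("guard top",g.sum(),rect(W[g]),np.median(W[g][:,2]))
    k=red&(y>-.05)&(y<.12)&(W[...,2]<.06); print("red mark",k.sum(),np.median(W[k],0).round(4) if k.sum() else 0)
    np.savez(n+"_W.npz",W=W)
E
```

```text
== top
pot [0.598 0.218 0.122]
tip [0.466 0.229 0.042]
ring [ 0.627 -0.223  0.003]
dial [ 0.671 -0.008  0.071]
tin [ 0.574 -0.01   0.05 ]
cup [ 0.373 -0.061  0.006]
bottle [0.528 0.44  0.123]
jar [ 0.534 -0.456  0.092]
purple [0.227 0.301 0.076]
table z 0.0002767169783106649
ring 398 (array([ 0.6267, -0.2229]), 0.0622) 0.0011396591014392937
guard top 461 (array([ 748.4, -240.5]), array([ 72.7, 110.2]), 81.4) 0.05483561449047092
red mark 5 [0.7053 0.0123 0.0328]
== side
table z -0.0012151984692158058
ring 186 (array([ 0.626 , -0.2217]), 0.0619) 8.466074017937164e-05
guard top 268 (array([ 746.2, -237.9]), array([ 73.1, 112.3]), 82.4) 0.053156952257333134
red mark 3 [0.7045 0.0152 0.0304]
```

Run:
```python
from m import *
from scipy.spatial.transform import Rotation as Ro
def ax(P):
    c=P[:,:2].mean(0); w,v=np.linalg.eigh(np.cov((P[:,:2]-c).T)); d=v[:,1]; return c.round(4),round(float(np.degrees(np.arctan2(d[1],d[0]))),1)
for n in("top","side"):
    p,W=load(n); h=cv2.cvtColor(p,cv2.COLOR_RGB2HSV).astype(int); H,S,V=h[...,0],h[...,1],h[...,2]
    print("==",n)
    blk=(V<75)
    P=seg(W,(.485,.225),.05,.022,.06,blk); print("handle",len(P),ax(P),P[:,2].max().round(3),"x",P[:,0].min().round(3),P[:,0].max().round(3), rect(P[P[:,2]>.034]))
    P=seg(W,(.6,.22),.16,.115,.16); print("bar",len(P),rect(P),np.median(P[:,2]).round(3))
    for a,b in((.088,.112),(.008,.085)):
        P=seg(W,(.6,.22),.14,a,b); print(" z",a,len(P),rect(P) if len(P)>3 else "")
    P=seg(W,(.6,.22),.075,.042,.052); print("lid",len(P),P.min(0).round(3),P.max(0).round(3),np.median(P,0).round(3))
    P=seg(W,(.67,-.008),.035,.055,.08); print("dial grip",len(P),ax(P),rect(P),np.median(P[:,2]).round(3))
    P=seg(W,(.67,-.008),.035,.055,.08,(V>150)&(S<60)); print("white",len(P),P.mean(0).round(4) if len(P) else "")
    P=seg(W,(.67,-.008),.075,.026,.034); print("box",len(P),rect(P))
    for nm,c,z in(("tin",(.574,-.01),.045),("cup",(.373,-.061),.055)):
        P=seg(W,c,.04,z,z+.02); print(nm,len(P),rect(P),P[:,2].max().round(3))
R=Ro.from_euler("xyz",observe()["tool_rot"]).as_matrix(); print(R.round(3))
p=np.load("top.npz")["p"]; save("crop1",np.hstack([cv2.resize(p[140:200,250:320],(420,360)),cv2.resize(p[165:245,155:240],(380,360))]))
```

```text
== top
handle 75 (array([0.5004, 0.2298]), -178.0) 0.044 x 0.464 0.533 (array([497.7, 230.6]), array([68.4, 14.8]), 2.2)
bar 829 (array([608.7, 241.5]), array([ 42.8, 206.6]), 8.7) 0.142
 z 0.088 219 (array([608.8, 243.2]), array([ 45.3, 210.4]), 8.9)
 z 0.008 722 (array([579.9, 216.2]), array([217.2, 180.3]), 40.5)
lid 418 [0.54  0.187 0.042] [0.671 0.282 0.052] [0.593 0.235 0.046]
dial grip 86 (array([ 0.6786, -0.008 ]), 135.4) (array([679.1,  -7.4]), array([14.7, 44.1]), 44.6) 0.069
white 11 [ 0.672  -0.0013  0.0712]
box 596 (array([679.8,  -9.3]), array([89.6, 90.3]), 87.0)
tin 234 (array([574.1,  -9.7]), array([46.9, 48. ]), 89.1) 0.058
cup 72 (array([373.5, -60.8]), array([40.3, 39.6]), 89.3) 0.07
== side
handle 143 (array([0.4957, 0.2357]), -179.1) 0.043 x 0.459 0.533 (array([496.4, 233.3]), array([74.1, 14.8]), 0.7)
bar 906 (array([606. , 236.9]), array([ 37.8, 189.1]), 7.1) 0.14
 z 0.088 469 (array([605.8, 243.8]), array([ 44.4, 215.5]), 7.7)
 z 0.008 1227 (array([575.2, 260.5]), array([164. , 182.7]), 62.9)
lid 504 [0.558 0.149 0.042] [0.631 0.291 0.052] [0.597 0.236 0.045]
dial grip 55 (array([ 0.675 , -0.0058]), 131.8) (array([677.4,  -8.8]), array([12.3, 46.3]), 44.8) 0.067
white 7 [ 0.6704 -0.      0.0691]
box 372 (array([678.8,  -8.9]), array([93.8, 92.7]), 88.5)
tin 160 (array([574.2,  -9.1]), array([51.2, 51.3]), 77.5) 0.055
cup 94 (array([370.8, -58.8]), array([42.7, 43.5]), 59.2) 0.068
[[-0.     0.375 -0.927]
 [ 0.001 -0.927 -0.375]
 [-1.    -0.001 -0.   ]]
```

View pics/crop1.png

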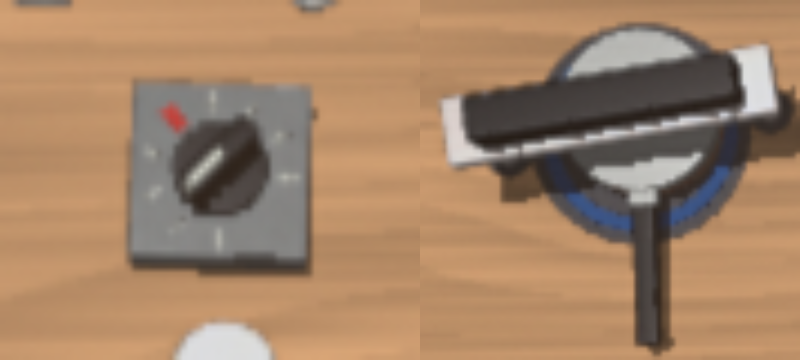

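crop1 (third picture) shows the dial pointer line at lower left, about 135° in the world frame, and the red mark at upper left, about 40°. The handle runs almost straight towards the robot. The two views agree to about 3 mm: the handle grip is near (0.49, 0.232), the handle top is at about 0.04, the bar is at 0.142 and the dial top is at 0.069.

Plan:
1. Drag the pot out by its handle, towards -x.
2. Regrip it by the knob and turn it clockwise through +y while passing between the tin and the cup.
3. Push it into the guard along +x.
4. Turn the dial about 95° clockwise.

```bash
cat > go.py <<'E'
import sys,numpy as np
from cell import observe
from scipy.spatial.transform import Rotation as Ro
def st():
    o=observe(); R=Ro.from_euler("xyz",o["tool_rot"]).as_matrix()
    return o,R,np.degrees(np.arctan2(R[1,1],R[0,1]))
if __name__=="__main__":
    o,R,j=st(); print("t",round(o["time"],2),"tcp",o["tool_pos"].round(4),"jaw",round(j,1),"q6",round(np.degrees(o["qpos"][5]),1),"F",np.round(o["contact_force"],1),"open",round(o["opening"],4))
    for a in sys.argv[1:]:
        x,y,z,jaw=map(float,a.split(",")); d=R.T@(np.array([x,y,z])-o["tool_pos"])/.04
        print(a,"tx %.3f ty %.3f tz %.3f roll %.2f (or %.2f)"%(*d,-(jaw-j)/10,-(jaw-j)/10+36*np.sign(jaw-j)))
E
python3 -m crank '[{"fingers":1,"tx":0,"ty":-5.94,"tz":-11.11,"roll":-8},{"fingers":1,"tx":0,"ty":-5.94,"tz":-11.11,"roll":-8},{"fingers":1,"tx":0,"ty":-5.94,"tz":-11.11,"roll":-8},{"fingers":1,"tx":0,"ty":-5.94,"tz":-11.11,"roll":-8},{"fingers":1,"tx":0,"ty":-5.94,"tz":-11.11,"roll":-8},{"fingers":1,"tx":0,"ty":-5.94,"tz":-11.11,"roll":-8},{"fingers":1,"tx":0,"ty":-5.94,"tz":-11.11,"roll":-8},{"fingers":1,"tx":0,"ty":-5.94,"tz":-11.11,"roll":-8}]' 20
python3 go.py .485,.232,.2,91.3
```

```text
time: 1.1
tool_pos: [0.5182, -0.1008, 0.221]
tool_rot: [-1.328, 1.57, -2.685]
contact_force: [0.7, -0.6, 0.2]
opening: 0.0919
t 1.1 tcp [ 0.5182 -0.1008  0.221 ] jaw 12.3 q6 -31.6 F [ 0.7 -0.6  0.2] open 0.0919
.485,.232,.2,91.3 tx 0.524 ty 0.958 tz -8.306 roll -7.90 (or 28.10)
```

```bash
python3 -m crank '[{"fingers":1,"tx":0.5,"ty":0.96,"tz":-8.3,"roll":-7.9},{"fingers":1,"tx":0.5,"ty":0.96,"tz":-8.3,"roll":-7.9},{"fingers":1,"tx":0.5,"ty":0.96,"tz":-8.3,"roll":-7.9},{"fingers":1,"tx":0.5,"ty":0.96,"tz":-8.3,"roll":-7.9},{"fingers":1,"tx":0.5,"ty":0.96,"tz":-8.3,"roll":-7.9},{"fingers":1,"tx":0.5,"ty":0.96,"tz":-8.3,"roll":-7.9},{"fingers":1,"tx":0.5,"ty":0.96,"tz":-8.3,"roll":-7.9},{"fingers":1,"tx":0.5,"ty":0.96,"tz":-8.3,"roll":-7.9}]' 20
python3 go.py .485,.232,.038,91.3
```

```text
time: 2.1
tool_pos: [0.4851, 0.2306, 0.2007]
tool_rot: [-2.711, 1.57, -2.688]
contact_force: [0.8, -0.1, 0.1]
opening: 0.0918
t 2.1 tcp [0.4851 0.2306 0.2007] jaw 91.3 q6 -74.1 F [ 0.8 -0.1  0.1] open 0.0918
.485,.232,.038,91.3 tx 4.066 ty 0.037 tz 0.003 roll 0.00 (or -36.00)
```

```bash
python3 -m crank '[{"fingers":1,"tx":1.5,"ty":0.02,"tz":0,"roll":0},{"fingers":1,"tx":2.5,"ty":0.02,"tz":0,"roll":0},{"fingers":1,"tx":3.2,"ty":0.02,"tz":0,"roll":0},{"fingers":1,"tx":3.7,"ty":0.02,"tz":0,"roll":0},{"fingers":1,"tx":4.05,"ty":0.02,"tz":0,"roll":0},{"fingers":-1,"tx":4.05,"ty":0.02,"tz":0,"roll":0},{"fingers":-1,"tx":4.05,"ty":0.02,"tz":0,"roll":0},{"fingers":-1,"tx":4.05,"ty":0.02,"tz":0,"roll":0}]' 15
python3 -m crank '[{"fingers":-1},{"fingers":-1},{"fingers":-1},{"fingers":-1},{"fingers":-1},{"fingers":-1},{"fingers":-1},{"fingers":-1}]'
python3 go.py .355,.235,.038,91.3; python3 -c "
from m import *
p,d=shot('side');save('side1',p[120:420,80:400],1.8)"
```

```text
time: 3.1
tool_pos: [0.4861, 0.2311, 0.0401]
tool_rot: [0.247, 1.569, 0.265]
contact_force: [0.4, 0.8, 0.5]
opening: 0.0661
t 3.1 tcp [0.4861 0.2311 0.0401] jaw 91.0 q6 -73.8 F [0.4 0.8 0.5] open 0.0661
.355,.235,.038,91.3 tx 0.046 ty 0.158 tz -3.276 roll -0.03 (or 35.97)invalid input at $[0]: expected keys fingers, tx, ty, tz, roll
```

View pics/side1.png

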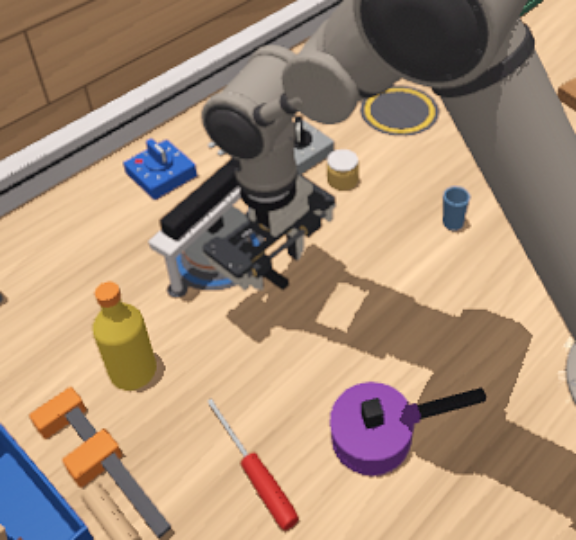

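side1 (fourth picture) shows the gripper straddling the handle at about (280,280), clear of the lamp bar. The fingers are still closing.

```bash
python3 -m crank '[{"fingers":-1,"tx":0,"ty":0,"tz":0,"roll":0},{"fingers":-1,"tx":0,"ty":0,"tz":0,"roll":0},{"fingers":-1,"tx":0,"ty":0,"tz":0,"roll":0},{"fingers":-1,"tx":0,"ty":0,"tz":0,"roll":0},{"fingers":-1,"tx":0,"ty":0,"tz":0,"roll":0},{"fingers":-1,"tx":0,"ty":0,"tz":0,"roll":0},{"fingers":-1,"tx":0,"ty":0,"tz":-0.1,"roll":0},{"fingers":-1,"tx":0,"ty":0,"tz":-0.2,"roll":0}]' 15
python3 -m crank '[{"fingers":-1,"tx":0,"ty":0,"tz":-0.4,"roll":0},{"fingers":-1,"tx":0,"ty":0,"tz":-0.8,"roll":0},{"fingers":-1,"tx":0,"ty":0,"tz":-1.2,"roll":0},{"fingers":-1,"tx":0,"ty":0,"tz":-1.6,"roll":0},{"fingers":-1,"tx":0,"ty":0,"tz":-2.0,"roll":0},{"fingers":-1,"tx":0,"ty":0,"tz":-2.4,"roll":0},{"fingers":-1,"tx":0,"ty":0,"tz":-2.7,"roll":0},{"fingers":-1,"tx":0,"ty":0,"tz":-2.8,"roll":0}]'
python3 go.py .355,.235,.038,91.3
```

```text
time: 4.15
tool_pos: [0.4771, 0.2307, 0.0391]
tool_rot: [-2.666, 1.57, -2.647]
contact_force: [-0.2, 0.8, 0.4]
opening: 0.0005
time: 5.15
tool_pos: [0.3648, 0.2287, 0.0392]
tool_rot: [-2.308, 1.571, -2.29]
contact_force: [0.4, -0.2, 0.2]
opening: 0.0005
t 5.15 tcp [0.3648 0.2287 0.0392] jaw 91.1 q6 -69.2 F [ 0.4 -0.2  0.2] open 0.0005
.355,.235,.038,91.3 tx 0.031 ty 0.162 tz -0.243 roll -0.02 (or 35.98)
```

The fingers closed on nothing (opening 0.0005), so I look again.

Run:
```python
from m import *
p,d=shot('side');q,e=shot('top')
save('both2',np.hstack([cv2.resize(p[150:330,130:330],(400,360)),cv2.resize(q[160:260,140:260],(400,333))[:333].__class__ and cv2.resize(q[160:260,140:260],(400,360))]))
for n in("top","side"):
    p,W=load(n); V=p.max(2)
    for c in((.5,.23),):
        P=seg(W,c,.06,.02,.06,V<75); print(n,len(P),rect(P),P[:,2].max() if len(P) else "")
```

```text
top 111 (array([511.4, 232.6]), array([95.3, 17.3]), 1.5) 0.043544095913386816
side 163 (array([508.3, 235.2]), array([93.7, 15.3]), 0.9) 0.04189381637450362
```

View pics/both2.png

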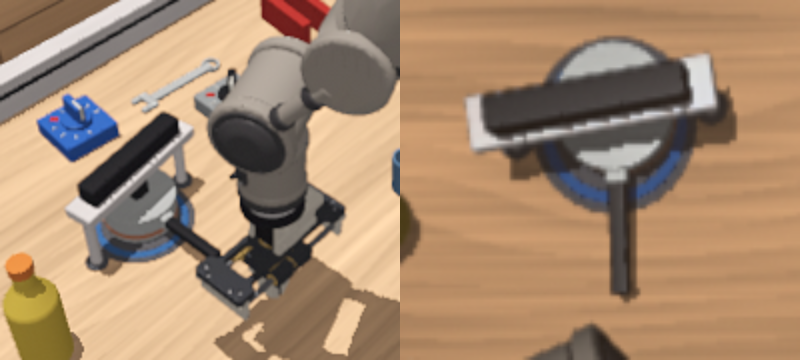

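Run:
```python
from m import *
from go import st
o,R,j=st(); t=o["tool_pos"]; print(t,R.round(3).tolist(),o["opening"])
k,D,T=K("side"); Ti=np.linalg.inv(T)
p,W=load("side")
im=cv2.resize(p[200:330,200:330],(780,780))[:600].copy()
for P,c in((t,(255,0,0)),(t+R[:,0]*.025,(0,255,0)),(t+R[:,1]*.065,(255,255,0)),(t-R[:,1]*.065,(0,255,255)),(np.array([.464,.2335,.031]),(255,0,255))):
    q=cv2.projectPoints(P.reshape(1,3),Ti[:3,:3],Ti[:3,3],k,D)[0].ravel(); print(q)
    cv2.circle(im,tuple(int(v) for v in (q-200)*6+3),5,c,-1)
save("proj",im)
# low points near the gripper
for a in(.01,.02,.03,.04,.05,.06,.08):
    P=seg(W,t[:2],.12,a,a+.01); P=P[P[:,0]<.45]; print(a,len(P),P[:,:2].min(0).round(3) if len(P) else"",P[:,:2].max(0).round(3) if len(P) else"")
```

```text
[0.36548387 0.2288004  0.03929084] [[0.0, -0.019, 1.0], [0.0, 1.0, 0.019], [-1.0, -0.0, 0.0]] 0.0006494766362211429
[265.82738197 295.95527969]
[265.92955071 301.74775371]
[247.88449763 312.42105597]
[282.62922139 280.55521502]
[237.70550804 278.035003  ]
0.01 0  
0.02 0  
0.03 0  
0.04 45 [0.255 0.215] [0.354 0.301]
0.05 23 [0.35  0.214] [0.363 0.245]
0.06 20 [0.35  0.213] [0.373 0.247]
0.08 1 [0.367 0.247] [0.367 0.247]
```

View pics/proj.png

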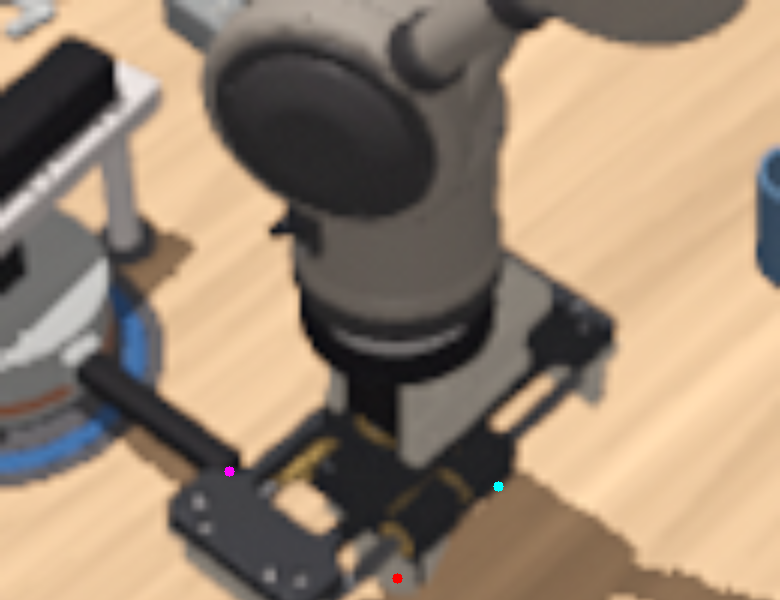

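proj (sixth picture): the finger ends near (400,590) look higher than the TCP pose implies. I check the real tip height in the depth.

Run:
```python
from m import *
for n in("side",):
    p,W=load(n); d=np.load(n+".npz")["d"]
    for v in range(288,310): print(v,[tuple((W[v,u]*1000).round().astype(int)) for u in range(260,274,3)])
im=p[280:315,240:300]; save("tips",im,10)
```

```text
288 [(np.int64(336), np.int64(277), np.int64(147)), (np.int64(346), np.int64(258), np.int64(119)), (np.int64(336), np.int64(258), np.int64(128)), (np.int64(328), np.int64(256), np.int64(133)), (np.int64(326), np.int64(248), np.int64(127))]
289 [(np.int64(336), np.int64(277), np.int64(143)), (np.int64(344), np.int64(259), np.int64(118)), (np.int64(334), np.int64(260), np.int64(128)), (np.int64(327), np.int64(257), np.int64(131)), (np.int64(327), np.int64(247), np.int64(122))]
290 [(np.int64(367), np.int64(247), np.int64(81)), (np.int64(347), np.int64(256), np.int64(108)), (np.int64(332), np.int64(262), np.int64(128)), (np.int64(326), np.int64(258), np.int64(130)), (np.int64(327), np.int64(247), np.int64(117))]
291 [(np.int64(369), np.int64(246), np.int64(74)), (np.int64(336), np.int64(268), np.int64(126)), (np.int64(331), np.int64(263), np.int64(126)), (np.int64(325), np.int64(259), np.int64(127)), (np.int64(326), np.int64(248), np.int64(116))]
292 [(np.int64(369), np.int64(245), np.int64(69)), (np.int64(335), np.int64(269), np.int64(125)), (np.int64(332), np.int64(262), np.int64(121)
[... 3387 characters left out ...]
307 [(np.int64(373), np.int64(244), np.int64(0)), (np.int64(369), np.int64(236), np.int64(-5)), (np.int64(363), np.int64(232), np.int64(-3)), (np.int64(356), np.int64(227), np.int64(-1)), (np.int64(351), np.int64(222), np.int64(-2))]
308 [(np.int64(374), np.int64(243), np.int64(-7)), (np.int64(367), np.int64(239), np.int64(-4)), (np.int64(360), np.int64(235), np.int64(-2)), (np.int64(355), np.int64(229), np.int64(-3)), (np.int64(351), np.int64(222), np.int64(-7))]
309 [(np.int64(369), np.int64(248), np.int64(-1)), (np.int64(362), np.int64(244), np.int64(2)), (np.int64(358), np.int64(236), np.int64(-2)), (np.int64(351), np.int64(232), np.int64(0)), (np.int64(346), np.int64(227), np.int64(0))]
```

View pics/tips.png

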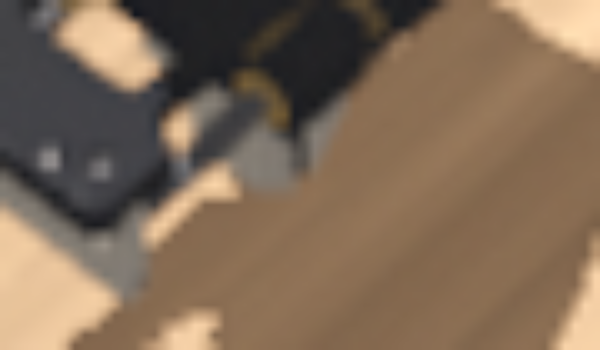

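tips (seventh picture) and the depth agree: the closed fingertips hover at z of about 0.043, although the TCP reads 0.039. They passed over the handle. The claimed tip height (0.014) is about 28 mm too low, so I lower a safe 12 mm here on free bench and measure again.

```bash
cat > tip.py <<'E'
from m import *
from go import st
o,R,j=st(); t=o["tool_pos"]; print(t.round(4),o["opening"].round(4),np.round(o["contact_force"],1))
p,d=shot("side"); W=cloud("side",d)
m=(abs(W[...,0]-t[0])<.03)&(abs(W[...,1]-t[1])<.075)&(W[...,2]>.008)&(W[...,2]<.1)&(p.max(2)<200)
P=W[m]; print(len(P),"lowest z",np.sort(P[:,2])[:12].round(3)); L=P[P[:,2]<P[:,2].min()+.02]; print(L[:,0].min().round(3),L[:,0].max().round(3),L[:,1].min().round(3),L[:,1].max().round(3))
E
python3 tip.py
python3 -m crank '[{"fingers":-1,"tx":0.1,"ty":0,"tz":0,"roll":0},{"fingers":-1,"tx":0.2,"ty":0,"tz":0,"roll":0},{"fingers":-1,"tx":0.3,"ty":0,"tz":0,"roll":0},{"fingers":-1,"tx":0.3,"ty":0,"tz":0,"roll":0},{"fingers":-1,"tx":0.3,"ty":0,"tz":0,"roll":0},{"fingers":-1,"tx":0.3,"ty":0,"tz":0,"roll":0},{"fingers":-1,"tx":0.3,"ty":0,"tz":0,"roll":0},{"fingers":-1,"tx":0.3,"ty":0,"tz":0,"roll":0}]' 15
python3 tip.py
```

```text
time: 6.25
tool_pos: [0.3656, 0.2287, 0.0272]
tool_rot: [-0.256, 1.571, -0.238]
contact_force: [0.3, 0.0, 0.1]
opening: 0.0006Traceback (most recent call last):
  File "tip.py", line 3, in <module>
    o,R,j=st(); t=o["tool_pos"]; print(t.round(4),o["opening"].round(4),np.round(o["contact_force"],1))
                                                  ^^^^^^^^^^^^^^^^^^
AttributeError: 'float' object has no attribute 'round'
Traceback (most recent call last):
  File "tip.py", line 3, in <module>
    o,R,j=st(); t=o["tool_pos"]; print(t.round(4),o["opening"].round(4),np.round(o["contact_force"],1))
                                                  ^^^^^^^^^^^^^^^^^^
AttributeError: 'float' object has no attribute 'round'
```

```bash
sed -i 's/o\["opening"\].round(4)/o["opening"]/' tip.py; python3 tip.py
```

```text
[0.3656 0.2287 0.0272] 0.0005536714874935051 [0.3 0.  0.1]
65 lowest z [0.032 0.033 0.034 0.035 0.036 0.037 0.038 0.04  0.04  0.041 0.042 0.042]
0.351 0.373 0.213 0.247
```

The offset is confirmed: the real tips are about 4–5 mm above the reported TCP, not 25 mm below it. I use the measured offset from here, so tip z = TCP z + 0.0045, and go back over the handle to grip lower.

```bash
python3 -m crank '[{"fingers":1,"tx":-1.5,"ty":0,"tz":0,"roll":0},{"fingers":1,"tx":-1.5,"ty":0,"tz":0,"roll":0},{"fingers":1,"tx":-1.5,"ty":0.08,"tz":1.5,"roll":0},{"fingers":1,"tx":-1.5,"ty":0.08,"tz":3.1,"roll":0},{"fingers":1,"tx":-1.5,"ty":0.08,"tz":3.1,"roll":0},{"fingers":1,"tx":-1,"ty":0.08,"tz":3.1,"roll":0},{"fingers":1,"tx":-0.4,"ty":0.08,"tz":3.1,"roll":0},{"fingers":1,"tx":0.1,"ty":0.08,"tz":3.1,"roll":0}]' 15
python3 tip.py; python3 go.py .488,.2325,.009,91.3
```

```text
time: 7.3
tool_pos: [0.4877, 0.2339, 0.0217]
tool_rot: [-2.846, 1.568, -2.828]
contact_force: [-1.0, 0.3, 0.0]
opening: 0.0758
[0.4877 0.2339 0.0217] 0.07579271120836764 [-1.   0.3  0. ]
250 lowest z [0.024 0.025 0.025 0.025 0.025 0.026 0.026 0.026 0.026 0.027 0.027 0.028]
0.46 0.513 0.179 0.288
t 7.35 tcp [0.4862 0.2334 0.0195] jaw 91.1 q6 -73.6 F [-1.7 -1.  -1.3] open 0.0799
.488,.2325,.009,91.3 tx 0.261 ty -0.023 tz 0.045 roll -0.02 (or 35.98)
```

```bash
python3 -m crank '[{"fingers":1,"tx":0.2,"ty":0,"tz":0,"roll":0},{"fingers":1,"tx":0.34,"ty":0,"tz":0,"roll":0},{"fingers":-1,"tx":0.34,"ty":0,"tz":0,"roll":0},{"fingers":-1,"tx":0.34,"ty":0,"tz":0,"roll":0},{"fingers":-1,"tx":0.34,"ty":0,"tz":0,"roll":0},{"fingers":-1,"tx":0.34,"ty":0,"tz":0,"roll":0},{"fingers":-1,"tx":0.34,"ty":0,"tz":0,"roll":0},{"fingers":-1,"tx":0.34,"ty":0,"tz":0,"roll":0}]' 15
python3 -m crank '[{"fingers":-1,"tx":0,"ty":0,"tz":0,"roll":0},{"fingers":-1,"tx":0,"ty":0,"tz":0,"roll":0},{"fingers":-1,"tx":0,"ty":0,"tz":0,"roll":0},{"fingers":-1,"tx":0,"ty":0,"tz":0,"roll":0},{"fingers":-1,"tx":0,"ty":0,"tz":0,"roll":0},{"fingers":-1,"tx":0,"ty":0,"tz":0,"roll":0},{"fingers":-1,"tx":0,"ty":0,"tz":0,"roll":0},{"fingers":-1,"tx":0,"ty":0,"tz":0,"roll":0}]' 15
python3 tip.py
```

```text
time: 8.35
tool_pos: [0.4895, 0.2342, 0.0096]
tool_rot: [-0.518, 1.571, -0.499]
contact_force: [-0.2, 0.4, 0.5]
opening: 0.0363
time: 9.35
tool_pos: [0.4895, 0.2342, 0.0096]
tool_rot: [-2.006, 1.571, -1.988]
contact_force: [-0.4, 1.4, -1.7]
opening: 0.016
[0.4895 0.2342 0.0096] 0.01603517656031908 [-0.4  1.4 -1.7]
260 lowest z [0.013 0.019 0.019 0.02  0.021 0.022 0.023 0.023 0.023 0.024 0.024 0.024]
0.461 0.495 0.208 0.259
```

The handle is held, with the opening at 16 mm. I pull the pot 125 mm towards the robot.

```bash
python3 -m crank '[{"fingers":-1,"tx":0,"ty":0,"tz":-0.15,"roll":0},{"fingers":-1,"tx":0,"ty":0,"tz":-0.4,"roll":0},{"fingers":-1,"tx":0,"ty":0,"tz":-0.7,"roll":0},{"fingers":-1,"tx":0,"ty":0,"tz":-1.0,"roll":0},{"fingers":-1,"tx":0,"ty":0,"tz":-1.3,"roll":0},{"fingers":-1,"tx":0,"ty":0,"tz":-1.6,"roll":0},{"fingers":-1,"tx":0,"ty":0,"tz":-1.9,"roll":0},{"fingers":-1,"tx":0,"ty":0,"tz":-2.2,"roll":0}]' 15
python3 -m crank '[{"fingers":-1,"tx":0,"ty":0,"tz":-0.3,"roll":0},{"fingers":-1,"tx":0,"ty":0,"tz":-0.6,"roll":0},{"fingers":-1,"tx":0,"ty":0,"tz":-0.8,"roll":0},{"fingers":-1,"tx":0,"ty":0,"tz":-0.95,"roll":0},{"fingers":-1,"tx":0,"ty":0,"tz":-0.95,"roll":0},{"fingers":0,"tx":0,"ty":0,"tz":-0.95,"roll":0},{"fingers":0,"tx":0,"ty":0,"tz":-0.95,"roll":0},{"fingers":0,"tx":0,"ty":0,"tz":-0.95,"roll":0}]' 15
python3 go.py
```

```text
time: 10.4
tool_pos: [0.4007, 0.2325, 0.0096]
tool_rot: [-0.675, 1.571, -0.657]
contact_force: [2.2, -0.1, -2.0]
opening: 0.016
time: 11.4
tool_pos: [0.3638, 0.2319, 0.0096]
tool_rot: [0.054, 1.57, 0.072]
contact_force: [0.2, 0.6, -0.3]
opening: 0.0411
t 11.4 tcp [0.3638 0.2319 0.0096] jaw 91.0 q6 -68.7 F [ 0.2  0.6 -0.3] open 0.0411
```

```bash
python3 -m crank '[{"fingers":0.3,"tx":-1,"ty":0,"tz":0,"roll":0},{"fingers":0.6,"tx":-2.3,"ty":0,"tz":0,"roll":0},{"fingers":1,"tx":-2.3,"ty":0,"tz":0,"roll":0},{"fingers":1,"tx":-2.3,"ty":0,"tz":0,"roll":0},{"fingers":1,"tx":-2.3,"ty":0,"tz":0,"roll":0},{"fingers":1,"tx":-2.3,"ty":0,"tz":0,"roll":0},{"fingers":1,"tx":-2.3,"ty":0,"tz":0,"roll":0},{"fingers":1,"tx":-2.3,"ty":0,"tz":0,"roll":0}]' 15
cat > pot.py <<'E'
from m import *
c=tuple(map(float,sys.argv[1].split(",")))
for n in("top","side"):
    p,d=shot(n); W=cloud(n,d); h=cv2.cvtColor(p,cv2.COLOR_RGB2HSV).astype(int); V=h[...,2]
    P=seg(W,c,.03,.066,.084); print(n,"knob",len(P),rect(P) if len(P)>3 else"",np.median(P[:,2]).round(3) if len(P) else "")
    P=seg(W,c,.075,.04,.05,(h[...,1]<40)); print(" lid",len(P),circ(P) if 0 else (P[:,:2].min(0)+P[:,:2].max(0))/2,rect(P))
    m=(V<75)&(W[...,2]>.02)&(W[...,2]<.048)&(np.hypot(W[...,0]-c[0],W[...,1]-c[1])>.06)&(np.hypot(W[...,0]-c[0],W[...,1]-c[1])<.17)
    P=W[m]; print(" handle",len(P),rect(P) if len(P)>3 else "")
E
python3 pot.py .486,.232;python3 go.py
```

```text
time: 12.4
tool_pos: [0.3634, 0.2318, 0.1013]
tool_rot: [-2.662, 1.57, -2.643]
contact_force: [-0.6, 0.7, -0.7]
opening: 0.092
top knob 75 (array([490.6, 232.4]), array([23.5, 22.8]), 0.2) 0.073
 lid 901 [0.47684559 0.23274365] (array([487.4, 235.6]), array([105.1, 112. ]), 48.0)
 handle 34 (array([414.1, 230.4]), array([15.6, 23.6]), 89.4)
side knob 32 (array([496.8, 233.9]), array([22.8, 13.5]), 84.1) 0.073
 lid 513 [0.49202724 0.23659852] (array([495.1, 237. ]), array([ 94.6, 106. ]), 14.1)
 handle 143 (array([366.7, 233.2]), array([65.6, 16.1]), 4.5)
t 12.5 tcp [0.3635 0.2318 0.1015] jaw 91.0 q6 -68.7 F [-0.5 -0.1 -0.4] open 0.0917
```

The knob is at (0.490, 0.233) with its top at 0.073, square to the jaws and clear of the lamp. I move over and grip it.

```bash
python3 -m crank '[{"fingers":1,"tx":0,"ty":0.02,"tz":1.5,"roll":0},{"fingers":1,"tx":0,"ty":0.02,"tz":2.7,"roll":0},{"fingers":1,"tx":0,"ty":0.02,"tz":3.18,"roll":0},{"fingers":1,"tx":0.4,"ty":0.02,"tz":3.18,"roll":0},{"fingers":1,"tx":0.9,"ty":0.02,"tz":3.18,"roll":0},{"fingers":1,"tx":1.2,"ty":0.02,"tz":3.18,"roll":0},{"fingers":1,"tx":1.32,"ty":0.02,"tz":3.18,"roll":0},{"fingers":1,"tx":1.32,"ty":0.02,"tz":3.18,"roll":0}]' 15
python3 -m crank '[{"fingers":-1,"tx":0,"ty":0,"tz":0,"roll":0},{"fingers":-1,"tx":0,"ty":0,"tz":0,"roll":0},{"fingers":-1,"tx":0,"ty":0,"tz":0,"roll":0},{"fingers":-1,"tx":0,"ty":0,"tz":0,"roll":0},{"fingers":-1,"tx":0,"ty":0,"tz":0,"roll":0},{"fingers":-1,"tx":0,"ty":0,"tz":0,"roll":0},{"fingers":-1,"tx":0,"ty":0,"tz":0,"roll":0},{"fingers":-1,"tx":0,"ty":0,"tz":0,"roll":0}]' 25
python3 go.py .475,.16,.0484,1.3
```

```text
time: 13.5
tool_pos: [0.4903, 0.2351, 0.0487]
tool_rot: [-2.687, 1.57, -2.669]
contact_force: [0.1, 0.3, 0.1]
opening: 0.0917
time: 14.5
tool_pos: [0.4907, 0.2349, 0.0488]
tool_rot: [-1.554, 1.571, -1.536]
contact_force: [0.5, -0.1, 0.1]
opening: 0.0239
t 14.5 tcp [0.4907 0.2349 0.0488] jaw 91.0 q6 -73.5 F [ 0.5 -0.1  0.1] open 0.0239
.475,.16,.0484,1.3 tx 0.009 ty -1.866 tz -0.426 roll 8.97 (or -27.03)
```

```bash
python3 -m crank '[{"fingers":-1,"tx":0,"ty":-0.1,"tz":-0.05,"roll":0.6},{"fingers":-1,"tx":0,"ty":-0.3,"tz":-0.1,"roll":1.5},{"fingers":-1,"tx":0,"ty":-0.6,"tz":-0.15,"roll":2.5},{"fingers":-1,"tx":0,"ty":-0.9,"tz":-0.2,"roll":3.5},{"fingers":-1,"tx":0,"ty":-1.2,"tz":-0.25,"roll":4.5},{"fingers":-1,"tx":0,"ty":-1.5,"tz":-0.3,"roll":5.4},{"fingers":-1,"tx":0,"ty":-1.7,"tz":-0.38,"roll":6.2},{"fingers":-1,"tx":0,"ty":-1.87,"tz":-0.43,"roll":6.7}]' 25
python3 go.py .472,-.035,.0488,1.3; python3 pot.py .473,.16
```

```text
time: 15.5
tool_pos: [0.4748, 0.1597, 0.0487]
tool_rot: [2.07, 1.571, 0.915]
contact_force: [-0.1, 1.7, -2.0]
opening: 0.0237
t 15.5 tcp [0.4748 0.1597 0.0487] jaw 23.8 q6 -14.0 F [-0.1  1.7 -2. ] open 0.0237
.472,-.035,.0488,1.3 tx -0.002 ty -2.032 tz 4.424 roll 2.25 (or -33.75)
top knob 0  
 lid 63 [0.47353396 0.11258895] (array([473.5, 112.4]), array([14.5, 58.2]), 87.3)
 handle 72 (array([434. , 242.9]), array([12.7, 57.8]), 24.3)
side knob 117 (array([473. , 158.2]), array([55.7, 27. ]), 23.2) 0.073
 lid 611 [0.47203635 0.16400818] (array([471. , 158.9]), array([104. , 102.3]), 68.5)
 handle 187 (array([427.5, 258.4]), array([16.1, 94.6]), 24.5)
```

```bash
python3 -m crank '[{"fingers":-1,"tx":0,"ty":-0.1,"tz":0.22,"roll":0.3},{"fingers":-1,"tx":0,"ty":-0.32,"tz":0.7,"roll":0.7},{"fingers":-1,"tx":0,"ty":-0.62,"tz":1.35,"roll":1.2},{"fingers":-1,"tx":0,"ty":-0.95,"tz":2.06,"roll":1.7},{"fingers":-1,"tx":0,"ty":-1.29,"tz":2.8,"roll":2.2},{"fingers":-1,"tx":0,"ty":-1.6,"tz":3.48,"roll":2.3},{"fingers":-1,"tx":0,"ty":-1.88,"tz":4.06,"roll":2.3},{"fingers":-1,"tx":0,"ty":-2.05,"tz":4.42,"roll":2.3}]' 25
python3 go.py .475,-.21,.0488,1.3
```

```text
time: 16.6
tool_pos: [0.4718, -0.036, 0.0487]
tool_rot: [-2.273, 1.57, 2.456]
contact_force: [0.6, 1.4, -1.5]
opening: 0.0242
t 16.6 tcp [ 0.4718 -0.036   0.0487] jaw 1.0 q6 -14.6 F [ 0.6  1.4 -1.5] open 0.0242
.475,-.21,.0488,1.3 tx -0.002 ty 0.006 tz 4.350 roll -0.03 (or 35.97)
```

```bash
python3 -m crank '[{"fingers":-1,"tx":0,"ty":0,"tz":0.25,"roll":0},{"fingers":-1,"tx":0,"ty":0,"tz":0.75,"roll":0},{"fingers":-1,"tx":0,"ty":0,"tz":1.4,"roll":0},{"fingers":-1,"tx":0,"ty":0.1,"tz":2.1,"roll":0},{"fingers":-1,"tx":0,"ty":0.2,"tz":2.8,"roll":0},{"fingers":-1,"tx":0,"ty":0.3,"tz":3.4,"roll":0.4},{"fingers":-1,"tx":0,"ty":0.38,"tz":3.9,"roll":1},{"fingers":-1,"tx":0,"ty":0.41,"tz":4.18,"roll":1.8}]' 25
python3 -m crank '[{"fingers":-1,"tx":0,"ty":0,"tz":0,"roll":1},{"fingers":-1,"tx":0,"ty":0,"tz":0,"roll":2},{"fingers":-1,"tx":0,"ty":0,"tz":0,"roll":3},{"fingers":-1,"tx":0,"ty":0,"tz":0,"roll":4},{"fingers":-1,"tx":0,"ty":0,"tz":0,"roll":5},{"fingers":-1,"tx":0,"ty":0,"tz":0,"roll":6},{"fingers":-1,"tx":0,"ty":0,"tz":0,"roll":7},{"fingers":-1,"tx":0,"ty":0,"tz":0,"roll":7.8}]' 25
python3 go.py .493,-.203,.0488,-97.5
python3 pot.py .49,-.203
```

```text
time: 17.6
tool_pos: [0.4916, -0.2023, 0.0488]
tool_rot: [-2.01, 1.571, 2.403]
contact_force: [0.4, 2.4, 1.6]
opening: 0.0241
time: 18.6
tool_pos: [0.4916, -0.2016, 0.0488]
tool_rot: [0.909, 1.571, -2.323]
contact_force: [0.2, -0.2, -1.0]
opening: 0.0236
t 18.6 tcp [ 0.4916 -0.2016  0.0488] jaw -95.2 q6 64.6 F [ 0.2 -0.2 -1. ] open 0.0236
.493,-.203,.0488,-97.5 tx -0.001 ty 0.032 tz -0.039 roll 0.23 (or -35.77)
top knob 0  
 lid 20 [ 0.4609529  -0.19708784] (array([ 465. , -197.6]), array([88.2,  9. ]), 77.3)
 handle 74 (array([ 508.8, -150.8]), array([ 27. , 299.6]), 61.1)
side knob 74 (array([ 483.9, -200.9]), array([57.3, 18.2]), 78.7) 0.074
 lid 386 [ 0.48590978 -0.19892404] (array([ 478.8, -193. ]), array([102.2,  81.9]), 52.8)
 handle 54 (array([ 600.4, -205.8]), array([15.3, 85.2]), 75.3)
```

```bash
python3 -m crank '[{"fingers":-1,"tx":0,"ty":0.03,"tz":0,"roll":0.2},{"fingers":-1,"tx":0,"ty":0.03,"tz":0,"roll":0.35},{"fingers":-1,"tx":0,"ty":0.03,"tz":0,"roll":0.35},{"fingers":-1,"tx":0,"ty":0.03,"tz":0,"roll":0.35},{"fingers":-1,"tx":0,"ty":0.03,"tz":0,"roll":0.35},{"fingers":-1,"tx":0,"ty":0.03,"tz":0,"roll":0.35},{"fingers":-1,"tx":0,"ty":0.03,"tz":0,"roll":0.35},{"fingers":-1,"tx":0,"ty":0.03,"tz":0,"roll":0.35}]' 25
python3 go.py
cat > hd.py <<'E'
from m import *
from go import st
o,R,j=st(); c=o["tool_pos"][:2]; a=np.radians(-8.1); u=np.array([np.cos(a),np.sin(a)]); v=np.array([-u[1],u[0]]); ring=np.array([.6263,-.2223])
for n in("top","side"):
    p,d=shot(n); W=cloud(n,d); V=p.max(2); Q=W[...,:2]-c; s=Q@u; t=Q@v
    m=(V<80)&(W[...,2]>.03)&(W[...,2]<.045)&(s>.06)&(s<.17)&(abs(t)<.03)
    if m.sum()<10: print(n,m.sum()); continue
    f=np.polyfit(s[m],t[m],1); print(n,m.sum(),"slope deg",np.degrees(np.arctan(f[0])).round(1),"t at .1",np.polyval(f,.1).round(4),"tip s",s[m].max().round(4),"guard y of mid",((W[m][:,:2]-ring)@v).mean().round(4))
print("tcp in guard",((c-ring)@u).round(4),((c-ring)@v).round(4))
p=np.load("side.npz")["p"]; save(sys.argv[1],p[90:250,200:420],3.5)
E
python3 hd.py side3
```

```text
time: 19.7
tool_pos: [0.4913, -0.2031, 0.0488]
tool_rot: [1.125, 1.571, -2.164]
contact_force: [0.9, 0.1, -3.1]
opening: 0.0239
t 19.7 tcp [ 0.4913 -0.2031  0.0488] jaw -98.4 q6 67.7 F [ 0.9  0.1 -3.1] open 0.0239
top 72 slope deg -4.0 t at .1 0.0012 tip s 0.1537 guard y of mid -0.0011
side 21 slope deg -10.9 t at .1 0.0098 tip s 0.146 guard y of mid 0.0034
tcp in guard -0.1363 0.0
```

View pics/side3.png

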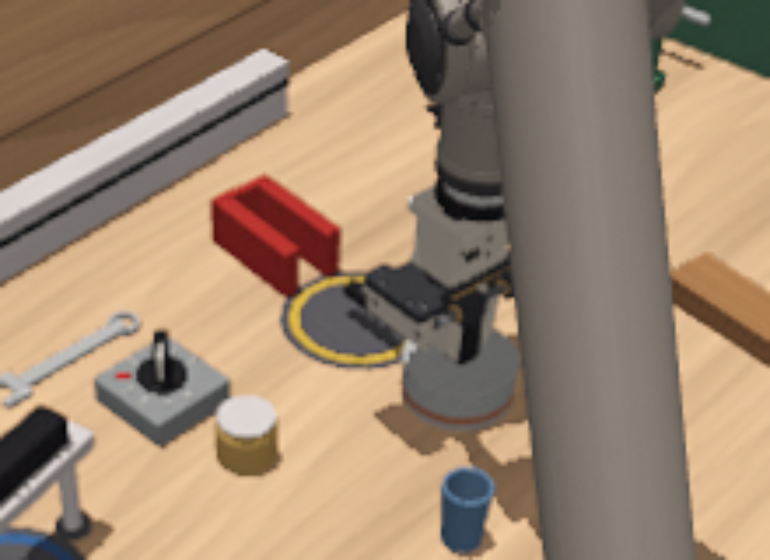

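side3 (eighth picture): the pot is at (460,380) with the handle end at (350,290), aimed at the slot mouth at (318,278). The top view puts the handle within about 1 mm of the slot's middle line. I insert the first 76 mm.

```bash
python3 -m crank '[{"fingers":-1,"tx":0,"ty":0,"tz":-0.1,"roll":0},{"fingers":-1,"tx":0,"ty":0,"tz":-0.35,"roll":0},{"fingers":-1,"tx":0,"ty":0,"tz":-0.7,"roll":0},{"fingers":-1,"tx":0,"ty":0,"tz":-1.05,"roll":0},{"fingers":-1,"tx":0,"ty":0,"tz":-1.35,"roll":0},{"fingers":-1,"tx":0,"ty":0,"tz":-1.6,"roll":0},{"fingers":-1,"tx":0,"ty":0,"tz":-1.8,"roll":0},{"fingers":-1,"tx":0,"ty":0,"tz":-1.9,"roll":0}]' 25
python3 go.py; python3 hd.py side4
```

```text
time: 20.8
tool_pos: [0.5669, -0.2143, 0.0488]
tool_rot: [0.51, 1.571, -2.779]
contact_force: [-2.5, -0.4, -0.9]
opening: 0.0236
t 20.8 tcp [ 0.5669 -0.2143  0.0488] jaw -98.4 q6 70.5 F [-2.5 -0.4 -0.9] open 0.0236
top 25 slope deg -47.2 t at .1 0.0495 tip s 0.1696 guard y of mid 0.0027
side 13 slope deg -34.4 t at .1 0.0286 tip s 0.161 guard y of mid 0.002
tcp in guard -0.06 -0.0004
```

```bash
python3 -m crank '[{"fingers":-1,"tx":0,"ty":0,"tz":-0.1,"roll":0},{"fingers":-1,"tx":0,"ty":0,"tz":-0.35,"roll":0},{"fingers":-1,"tx":0,"ty":0,"tz":-0.65,"roll":0},{"fingers":-1,"tx":0,"ty":0,"tz":-0.95,"roll":0},{"fingers":-1,"tx":0,"ty":0,"tz":-1.2,"roll":0},{"fingers":-1,"tx":0,"ty":0,"tz":-1.4,"roll":0},{"fingers":-1,"tx":0,"ty":0,"tz":-1.5,"roll":0},{"fingers":-1,"tx":0,"ty":0,"tz":-1.5,"roll":0}]' 25
python3 -m crank '[{"fingers":-1,"tx":0,"ty":0,"tz":0,"roll":0},{"fingers":-1,"tx":0,"ty":0,"tz":0,"roll":0},{"fingers":0.2,"tx":0,"ty":0,"tz":0,"roll":0},{"fingers":0.2,"tx":0,"ty":0,"tz":0,"roll":0},{"fingers":0.2,"tx":0,"ty":0,"tz":0,"roll":0},{"fingers":0.2,"tx":0,"ty":0,"tz":0,"roll":0},{"fingers":0.2,"tx":0,"ty":0,"tz":0,"roll":0},{"fingers":0.2,"tx":0,"ty":0,"tz":0,"roll":0}]' 25
python3 -m crank '[{"fingers":0.2,"tx":-1,"ty":0,"tz":0,"roll":0},{"fingers":0.2,"tx":-2,"ty":0,"tz":0,"roll":0},{"fingers":0.2,"tx":-2.5,"ty":0,"tz":0.5,"roll":0},{"fingers":0.2,"tx":-2.5,"ty":0,"tz":2,"roll":0},{"fingers":0.2,"tx":-2.5,"ty":0,"tz":3.5,"roll":0},{"fingers":0.2,"tx":-2.5,"ty":0,"tz":5,"roll":0},{"fingers":0.2,"tx":-2.5,"ty":0,"tz":5,"roll":0},{"fingers":0.2,"tx":-2.5,"ty":0,"tz":5,"roll":0}]' 25
python3 go.py .679,-.0085,.13,45; python3 pot.py .6265,-.2225
```

```text
time: 21.9
tool_pos: [0.6265, -0.2231, 0.0488]
tool_rot: [3.002, 1.569, -0.287]
contact_force: [1.7, -0.9, -1.8]
opening: 0.0239
time: 22.9
tool_pos: [0.6259, -0.223, 0.0488]
tool_rot: [2.008, 1.571, -1.281]
contact_force: [0.2, 0.1, 0.6]
opening: 0.0553
time: 23.9
tool_pos: [0.4291, -0.1943, 0.1496]
tool_rot: [2.725, 1.568, -0.565]
contact_force: [0.5, 0.3, 0.2]
opening: 0.0551
t 23.9 tcp [ 0.4291 -0.1943  0.1496] jaw -98.5 q6 64.8 F [0.5 0.3 0.2] open 0.0551
.679,-.0085,.13,45 tx 0.498 ty -5.516 tz -5.493 roll -14.35 (or 21.65)
top knob 73 (array([ 623.5, -222.9]), array([22.7, 24.3]), 86.9) 0.074
 lid 854 [ 0.63601087 -0.22355193] (array([ 625.3, -224.9]), array([104.2, 109.4]), 42.1)
 handle 167 (array([ 738.6, -231.7]), array([ 66.4, 101.2]), 89.3)
side knob 43 (array([ 620.2, -224.6]), array([27.2, 27.6]), 88.0) 0.072
 lid 410 [ 0.62407342 -0.22094328] (array([ 622.7, -221.9]), array([101.6, 105.2]), 38.5)
 handle 51 (array([ 728.7, -241.1]), array([26.4, 88.8]), 65.8)
```

Run:
```python
from m import *
z=np.load("top.npz"); p=z["p"]; W=cloud("top",z["d"]); V=p.max(2)
a=np.radians(-8.1); u=np.array([np.cos(a),np.sin(a)]); v=np.array([-u[1],u[0]]); ring=np.array([.6265,-.2225])
s=(W[...,:2]-ring)@u; t=(W[...,:2]-ring)@v
sat=cv2.cvtColor(p,cv2.COLOR_RGB2HSV)[...,1]
m=(V<90)&(W[...,2]>.025)&(W[...,2]<.05)&(s>.06)&(s<.175)&(abs(t)<.016); 
print(m.sum(),np.polyfit(s[m],t[m],1),s[m].max(),t[m].mean())
for lo in(.07,.1,.13):
    q=m&(s>lo)&(s<lo+.03); print(lo,q.sum(),t[q].min().round(4),t[q].max().round(4))
save("park",p[110:220,320:400],5.4)
```

```text
145 [ 0.00478942 -0.00138928] 0.14738801013187552 -0.0008932217126386785
0.07 52 -0.0082 0.0058
0.1 50 -0.0081 0.0057
0.13 28 -0.0074 0.0055
```

View pics/park.png

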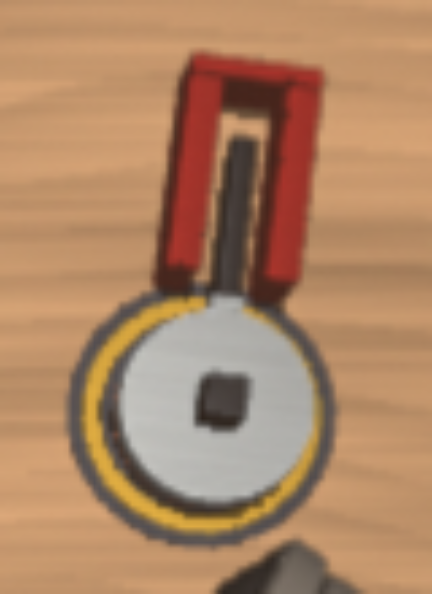

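park (ninth picture): the pot is concentric with the yellow ring and its handle lies straight in the slot. In the guard frame the tip is at x of about 0.148 and y of about -0.001. Next is the dial.

```bash
python3 -m crank '[{"fingers":0.2,"tx":0,"ty":-5.5,"tz":-5.5,"roll":-8},{"fingers":0.2,"tx":0,"ty":-5.5,"tz":-5.5,"roll":-8},{"fingers":0.2,"tx":0,"ty":-5.5,"tz":-5.5,"roll":-8},{"fingers":0.2,"tx":0,"ty":-5.5,"tz":-5.5,"roll":-8},{"fingers":0.2,"tx":0,"ty":-5.5,"tz":-5.5,"roll":-8},{"fingers":0.2,"tx":0,"ty":-5.5,"tz":-5.5,"roll":-8},{"fingers":0.2,"tx":0,"ty":-5.5,"tz":-5.5,"roll":-8},{"fingers":0.2,"tx":0,"ty":-5.5,"tz":-5.5,"roll":-8}]' 15
python3 go.py .679,-.0087,.13,45
```

```text
time: 25.0
tool_pos: [0.6791, -0.0076, 0.1478]
tool_rot: [-1.046, 1.571, -2.934]
contact_force: [-0.1, 1.3, -0.4]
opening: 0.0552
t 25.0 tcp [ 0.6791 -0.0076  0.1478] jaw -18.2 q6 11.1 F [-0.1  1.3 -0.4] open 0.0552
.679,-.0087,.13,45 tx 0.444 ty 0.006 tz 0.028 roll -6.32 (or 29.68)
```

```bash
python3 -m crank '[{"fingers":0.2,"tx":0,"ty":0,"tz":0.03,"roll":-1},{"fingers":0.2,"tx":0,"ty":0,"tz":0.03,"roll":-2},{"fingers":0.2,"tx":0.4,"ty":0,"tz":0.03,"roll":-3},{"fingers":0.2,"tx":0.4,"ty":0,"tz":0.03,"roll":-4},{"fingers":0.2,"tx":0.4,"ty":0,"tz":0.03,"roll":-5},{"fingers":0.2,"tx":0.4,"ty":0,"tz":0.03,"roll":-6},{"fingers":0.2,"tx":0.4,"ty":0,"tz":0.03,"roll":-6.3},{"fingers":0.2,"tx":0.4,"ty":0,"tz":0.03,"roll":-6.3}]' 15
python3 -m crank '[{"fingers":0.2,"tx":0.6,"ty":0,"tz":0,"roll":0},{"fingers":0.2,"tx":1.2,"ty":0,"tz":0,"roll":0},{"fingers":0.2,"tx":1.8,"ty":0,"tz":0,"roll":0},{"fingers":0.2,"tx":2.2,"ty":0,"tz":0,"roll":0},{"fingers":0.2,"tx":2.3,"ty":0,"tz":0,"roll":0},{"fingers":-1,"tx":2.3,"ty":0,"tz":0,"roll":0},{"fingers":-1,"tx":2.3,"ty":0,"tz":0,"roll":0},{"fingers":-1,"tx":2.3,"ty":0,"tz":0,"roll":0}]' 10
python3 -m crank '[{"fingers":-1,"tx":0,"ty":0,"tz":0,"roll":0},{"fingers":-1,"tx":0,"ty":0,"tz":0,"roll":0},{"fingers":-1,"tx":0,"ty":0,"tz":0,"roll":0},{"fingers":-1,"tx":0,"ty":0,"tz":0,"roll":0},{"fingers":-1,"tx":0,"ty":0,"tz":0,"roll":0},{"fingers":-1,"tx":0,"ty":0,"tz":0,"roll":0},{"fingers":-1,"tx":0,"ty":0,"tz":0,"roll":0},{"fingers":-1,"tx":0,"ty":0,"tz":0,"roll":0}]' 10
python3 go.py
```

```text
time: 26.0
tool_pos: [0.6785, -0.0091, 0.1321]
tool_rot: [-0.221, 1.571, -1.014]
contact_force: [-0.0, -0.0, -0.2]
opening: 0.055
time: 27.0
tool_pos: [0.6781, -0.0096, 0.0417]
tool_rot: [0.594, 1.569, -0.199]
contact_force: [-0.9, 0.2, 0.0]
opening: 0.0297
time: 28.0
tool_pos: [0.6804, -0.0071, 0.0414]
tool_rot: [1.182, 1.564, 0.389]
contact_force: [10.3, 8.8, -4.3]
opening: 0.0138
t 28.0 tcp [ 0.6804 -0.0071  0.0414] jaw 44.6 q6 -51.8 F [10.3  8.8 -4.3] open 0.0138
```

The dial bar is gripped at 13.8 mm. A 13 N side load shows the axis about 3.4 mm further along +jaw, so I centre on that and turn 94° clockwise.

```bash
python3 -m crank '[{"fingers":-1,"tx":0,"ty":0.08,"tz":0,"roll":0},{"fingers":-1,"tx":0,"ty":0.08,"tz":0,"roll":0.8},{"fingers":-1,"tx":0,"ty":0.08,"tz":0,"roll":1.6},{"fingers":-1,"tx":0,"ty":0.08,"tz":0,"roll":2.4},{"fingers":-1,"tx":0,"ty":0.08,"tz":0,"roll":3.2},{"fingers":-1,"tx":0,"ty":0.08,"tz":0,"roll":4},{"fingers":-1,"tx":0,"ty":0.08,"tz":0,"roll":4.8},{"fingers":-1,"tx":0,"ty":0.08,"tz":0,"roll":5.5}]' 10
python3 go.py .679,-.0087,.0414,-49.5
```

```text
time: 29.0
tool_pos: [0.6811, -0.0068, 0.0414]
tool_rot: [1.88, 1.568, 0.122]
contact_force: [4.1, 2.9, -0.8]
opening: 0.0137
t 29.0 tcp [ 0.6811 -0.0068  0.0414] jaw -10.7 q6 3.6 F [ 4.1  2.9 -0.8] open 0.0137
.679,-.0087,.0414,-49.5 tx -0.000 ty -0.044 tz 0.056 roll 3.88 (or -32.12)
```

```bash
python3 -m crank '[{"fingers":-1,"tx":0,"ty":0,"tz":0,"roll":0.8},{"fingers":-1,"tx":0,"ty":0,"tz":0,"roll":1.6},{"fingers":-1,"tx":0,"ty":0,"tz":0,"roll":2.4},{"fingers":-1,"tx":0,"ty":0,"tz":0,"roll":3.2},{"fingers":-1,"tx":0,"ty":0,"tz":0,"roll":3.8},{"fingers":-1,"tx":0,"ty":0,"tz":0,"roll":3.85},{"fingers":-1,"tx":0,"ty":0,"tz":0,"roll":3.85},{"fingers":-1,"tx":0,"ty":0,"tz":0,"roll":3.85}]' 10
python3 go.py
python3 -m crank '[{"fingers":0,"tx":0,"ty":0,"tz":0,"roll":0},{"fingers":0,"tx":0,"ty":0,"tz":0,"roll":0},{"fingers":0,"tx":0,"ty":0,"tz":0,"roll":0},{"fingers":0,"tx":0,"ty":0,"tz":0,"roll":0},{"fingers":0,"tx":0,"ty":0,"tz":0,"roll":0},{"fingers":0,"tx":-0.8,"ty":0,"tz":0,"roll":0},{"fingers":0,"tx":-1.6,"ty":0,"tz":0,"roll":0},{"fingers":0,"tx":-2.6,"ty":0,"tz":0,"roll":0}]' 10
python3 go.py .5,-.05,.2,-49.5
```

```text
time: 30.0
tool_pos: [0.6815, -0.0071, 0.0414]
tool_rot: [2.451, 1.567, 0.025]
contact_force: [5.5, 1.7, -1.0]
opening: 0.0138
t 30.0 tcp [ 0.6815 -0.0071  0.0414] jaw -49.0 q6 41.9 F [ 5.5  1.7 -1. ] open 0.0138
time: 31.0
tool_pos: [0.6794, -0.0072, 0.1451]
tool_rot: [-0.778, 1.569, 3.08]
contact_force: [1.3, 1.1, -0.2]
opening: 0.0457
t 31.0 tcp [ 0.6794 -0.0072  0.1451] jaw -49.0 q6 41.9 F [ 1.3  1.1 -0.2] open 0.0457
.5,-.05,.2,-49.5 tx -1.364 ty -2.140 tz 4.085 roll 0.05 (or -35.95)
```

Retract toward the robot and check everything.

```bash
python3 -m crank '[{"fingers":0,"tx":-1.4,"ty":-3,"tz":5.6,"roll":0},{"fingers":0,"tx":-1.4,"ty":-3,"tz":5.6,"roll":0},{"fingers":0,"tx":-1.4,"ty":-3,"tz":5.6,"roll":0},{"fingers":0,"tx":-1.4,"ty":-3,"tz":5.6,"roll":0},{"fingers":0,"tx":-1.4,"ty":-3,"tz":5.6,"roll":0},{"fingers":0,"tx":-1.4,"ty":-3,"tz":5.6,"roll":0},{"fingers":0,"tx":-1.4,"ty":-3,"tz":5.6,"roll":0},{"fingers":0,"tx":-1.4,"ty":-3,"tz":5.6,"roll":0}]' 10
python3 - <<'E'
from m import *
ims=[]
for n in("top","side"):
    p,d=shot(n); W=cloud(n,d); h=cv2.cvtColor(p,cv2.COLOR_RGB2HSV).astype(int); V,S=h[...,2],h[...,1]
    P=seg(W,(.679,-.0085),.035,.055,.08); print(n,"grip",len(P),rect(P))
    P=seg(W,(.679,-.0085),.035,.055,.08,(V>150)&(S<60)); 
    if len(P): q=P.mean(0)[:2]-[.679,-.0085]; print(" white",len(P),q.round(4),np.degrees(np.arctan2(q[1],q[0])).round(1))
    for nm,c,z in(("tin",(.574,-.01),.045),("cup",(.373,-.061),.055),("knob",(.6265,-.2225),.066)):
        P=seg(W,c,.04,z,z+.02); print(" ",nm,len(P),rect(P) if len(P)>3 else"")
    ims.append(p)
save("fin",np.hstack([cv2.resize(ims[0][90:220,240:400],(400,325)),cv2.resize(ims[1][100:260,170:367],(400,325))]))
E
python3 go.py
```

```text
time: 32.0
tool_pos: [0.433, -0.0637, 0.2003]
tool_rot: [-1.048, 1.57, 2.811]
contact_force: [0.2, 0.0, 0.6]
opening: 0.0457
top grip 82 (array([680.2,  -8.1]), array([45.2, 14.4]), 40.5)
 white 11 [0.0104 0.0083] 38.6
  tin 239 (array([574.3,  -9.7]), array([46.9, 47.8]), 89.3)
  cup 29 (array([360.5, -65.9]), array([12.6, 37.1]), 21.6)
  knob 74 (array([ 623.4, -223.7]), array([23.5, 23. ]), 82.8)
side grip 80 (array([677.4,  -6.9]), array([41.1, 18.4]), 45.2)
 white 10 [0.0087 0.0052] 30.8
  tin 160 (array([573.2, -10.1]), array([49.2, 49.8]), 13.0)
  cup 98 (array([371.7, -58.9]), array([42.8, 44.2]), 68.5)
  knob 41 (array([ 622.1, -224.1]), array([25.5, 26.1]), 75.0)
t 32.1 tcp [ 0.4326 -0.0636  0.2003] jaw -48.9 q6 30.5 F [-0.2  0.4 -0.1] open 0.0459
```

View pics/fin.png

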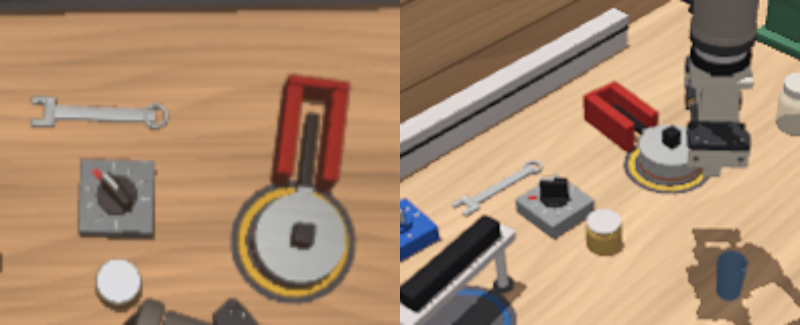

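fin (tenth picture): the dial pointer at (110,185) points straight at the red mark at (97,173). The pot sits on the ring with its handle in the slot, and the tin, cup and wrench are where they were. The bar angle of 40.5° matches the mark at about 40.5°, so I hand in.

```bash
python3 -c "
from cell import hand_in; print(hand_in())"
```

```text
the job is handed in; nothing more can be done
None
```

I slid the pot onto the yellow ring with its handle in the guard slot, turned the dial to the red mark, and handed the job in at about 32 s. `hand_in` gives no verdict, so the results below are my own camera checks.

**How it went:** I dragged the pot out from under the lamp by its handle and regripped it by the lid knob. I then turned it about 190° clockwise while sliding it between the tin and the cup, and pushed the handle into the slot. With the pot parked, I gripped the dial and turned it about 94° clockwise.

**Last checks:**
- **Pot:** the knob is about 3 mm from the ring's centre in the top view and 5 mm in the side view (limit 15 mm). The handle end is about 148 mm along the guard (135 mm needed) and 1 mm off the slot's middle line. The knob top was still at its usual 72–74 mm after I let go, so the pot stands flat.
- **Dial:** the top view puts the grip bar at 40.5° and the red mark at about 40.5°.
- **Bystanders:** the tin and cup are within about 1–2 mm of where they started. The wrench looks unmoved in the last picture; I did not measure the others, and the arm never went near them.
- **Robot:** the gripper is clear, with TCP height 0.20 m and contact force near zero.

**What failed or disagreed:**
- **First grasp:** it closed on nothing. The real fingertips stand about 4–5 mm above the reported TCP, not 25 mm below it, so I measured the offset in the depth picture and used that from then on.
- **Dial grip:** gripping it first showed a 13 N side load because I was about 3 mm off its axis. I recentred before turning.
- **Side view of the dial:** it gave 45° for the bar and 31° for the few pointer pixels. I trusted the clearer top view.
- **Top view of the cup:** the arm partly hid it in the last picture, so the cup check comes from the side view.

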